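# Pull the filter plate out of the clay trap

## Robot

A 7-joint arm with a two-finger parallel gripper is mounted at the origin on the work surface. World frame = base frame: x ahead of the robot, y to its left, z up, the work surface at z = 0. Lengths are in m, angles in rad, forces in N, time in s.
With the tool pointing down it reaches from about 0.425 to 0.875 m from the base axis. Payload 4.7 kg.
Tool frame: the origin (TCP) lies midway between the tips of the shut fingers; the grasp point (between the pads) lies ctrl.grasp_offset behind it (ctrl.grasp_offset is the distance from the TCP to the grasp point, in m); z points along the fingers, y is the line along which they close (so a half turn about z gives the same grasp; the last joint's range is limited). The gripper opens to 87 mm and grips with 3 to 60 N. Pads are 19 mm wide; open, the fingers measure 117 mm over their backs; the gripper's body (75 mm by 190 mm) begins 51 mm behind the grasp point.
Start: joints at [-1.232, 0.321, -0.07, 1.45, 0.023, 1.371, -0.057], TCP at [0.207, 0.616, 0.223] pointing down, gripper open.
Joint ranges: [-2.86, 2.86], [-0.3, 2.09], [-1.38, 1.24], [0.06, 2.45], [-1.56, 4.7], [0.09, 2.05], [-2.69, 2.69]. Speed limits (rad/s): [2.57, 2.57, 3.14, 3.14, 3.14, 3.14, 3.14].

## Interface

Orientations are given as a rotation vector (axis times angle).
In Python, from bench import ctrl gives the robot as it stands. The module is installed in compiled form; this text tells all that it offers.
- The arm moves only by the tool jog_arm, never from a script. Its argument "moves" is one flat list of numbers, 7 for each row, row after row: the shift along the tool's x, y, z in units of 30 cm (1.0 is 30 cm), then the turn, a rotation vector about the tool's x, y, z in units of 60 degrees (1.0 is 60 degrees), then the gripper's target within -1 to 1 (fully open at 1, half-way at 0, shut at -1). In form: [x, y, z, wx, wy, wz, fingers, x, y, z, wx, wy, wz, fingers, ...]. A call has exactly 8 rows; each row is the pose to reach, as a shift and turn from the pose commanded when the call began, along the tool's axes at that moment; what a row does not reach only later rows make up. A row lasts 1/8 s, in which the tool goes at most 62.5 mm and 10.7 degrees, less where a joint would pass 70% of its speed; a pose out of reach is approached as far as the arm can. A call with a number of a shift or a turn outside -1 to 1 is refused whole. A call with a gripper value outside its range is refused whole. The fingers move at their own pace and stop on an object; "newtons" is the grip in N (left out, the last holds). Time passes only in rows, so rows that repeat a pose let the fingers close, or fill a call up. It gives the time, the measured TCP pose, the force, the opening and the grip force at its end, in the units of the state.
- ctrl.get_state(): the state, without advancing time (a new reading comes with each control period).
- ctrl.get_image(name): name is "scene" or "top"; returns a dict with "pixels" (420x560x3 uint8, red, green, blue), "fx", "fy", "cx", "cy" (pixels), "xyz" and "rotation" of the camera in the world. Camera axes: x right, y up, looking along -z (the intrinsics and any distortion apply to the point x, -y, -z); pixel columns grow to the right and rows downward; lengths in m; the calibration is good to about 2 mm. A picture is of the moment at which its call begins. There is no depth.
- ctrl.close_job(): hands the job in; it is judged then, once.
The state is a dict: "time": time; "joint_positions": joint angles; "qd": joint speeds; "joint_torque": joint torques, N m; "position": TCP position; "tool_rot": TCP orientation; "ft_force": force on the tool from outside, world axes, zero at the start; "torque": the same for the moment, N m; "grip_width": opening from 0.0 (shut) to 1.0 (fully open); "grip_force": force on a finger pad.
Only numpy, scipy, OpenCV 4.12 (cv2) and the standard library are available. Lean on these libraries where they do the work, as an engineer would, in place of code of your own. Each camera call takes 0.05 s, during which the arm holds its last target. There are 200 camera calls.

## Task

Clear the clay trap's cover: take the stacking cup that stands on its flap, nest it upright in its twin that stands alone on the table, and let it go. Then swing the flap up by its bar until it stands upright and stays open by itself, and draw the hidden filter plate up out of its slot, without knocking over the two glaze jars. Finish while holding the plate in the gripper, upright and still over the middle of the white drip tray, its width along the tray's long side and its lower edge about 10 cm above the table.

Things in the scene. Friction and masses are not known exactly. Their poses are not given: they have to be found in the camera images.
- trap: The clay trap: a fixed grey box, 140 (x) x 160 (y) x 100 mm high, walls and floor 6 mm, a hinged flap on top. Origin: centre of its underside, on the table; z up, x from the bar edge to the hinge edge (away from the robot, within 0.35 rad). A slot for the plate runs along y at x = -12 mm, 8 mm wide, between end ribs 12 mm long and up to 61 mm high. A drain stub juts 35 mm from the +y wall, low down.
- flap (a joint): The cover flap's hinge angle: 0 shut (lying flat on the box), 1.57 upright, 1.9 its stop leaning back. The hinge is stiff: about 2 N at the bar move the flap, and it stays where it is left.
- flap_hinge (a point): The middle of the hinge line, which runs along the box's far top edge, 100 mm above the table. The flap turns about the trap's y axis; this frame turns with the flap.
- flap_bar (a point): The middle of the flap's handle: a round steel bar, 10 mm thick, 70 mm long, along the trap's y, with a post at each end (58 mm free between them). Its axis is 128 mm from the hinge towards the robot and, shut, 42 mm above the hinge, 36 mm above the flap's top face (flap 6 mm thick, 140 x 160 mm, its free edge 12 mm beyond the bar). Pinched from above it turns freely enough in the fingers while the flap swings.
- plate_tab (a point): The middle of the grip tab of the filter plate, hidden beneath the flap. The plate is steel, slotted, 142 mm wide (its y), 62 mm high and 4 mm thick (its x), about 150 g; the tab stands on the middle of its top edge, 40 mm wide (y), 9 mm thick (x), spanning 62 to 88 mm above the lower edge. This point is 75 mm above the lower edge. In the trap the plate's lower edge stands on the box floor, 6 mm above the table, so the tab's top is 94 mm above the table. The plate's z is up.
- plate_foot (a point): The middle of the filter plate's lower edge; same axes as the tab point.
- cup_a_center (a point): The centre (on the axis, 40 mm above its underside) of the cup that starts standing on the flap. White plastic stacking cup, 80 mm high: the upper 40 mm is a straight collar 60 mm across outside (53 mm inside), the lower 36 mm a foot narrowing from 48 to 38 mm across. About 80 g. Standing on the flap its underside is 106 mm above the table.
- cup_b_center (a point): The centre of the twin cup, which stands upright on the table, to the left or right of the trap; same shape and size. Nested, the foot of the first cup is inside this one's collar, and the shoulder sits on the rim, the first cup about 42 mm higher than this one.
- tray_mid (a point): The middle of the inner floor (5 mm above the table) of the fixed white drip tray, 130 (its x) x 170 (its y, the long side) x 22 mm high, on the other side of the trap.
- jar_near: Glaze jar, 56 mm across, 85 mm high, between the robot and the trap, to one side. A bystander; origin at its underside.
- jar_far: Glaze jar, 60 mm across, 100 mm high, behind the trap to one side. A bystander; origin at its underside.

How it is judged:
By the outcome, as a careful person would: the job done as asked, in the order asked, and still so for the second after the job is handed in, while the arm keeps its last pose, push and grip.
It also fails if it takes over 64 s, if anything falls off the work surface, if the arm or the gripper's body presses on something with over 40 N, if the wrist force passes 120 N, or if a joint passes its speed limit or range.

## Working session

There is one attempt and no reset: what is moved stays moved. The work goes in short steps, Python scripts to look and compute and a tool call to move; the robot and the scene stay as the last step left them, time stands still between calls to the robot, and variables do not carry over. Pictures are saved under pics/ and viewed, at most 11 in all, crops included, and the job is handed in when it is done.

Besides the shell and the picture viewer there is one more tool, called in YAML: its name, and indented under it one key for each argument. jog_arm: Moves the arm, as the interface text tells. Its arguments: {"type":"object","properties":{"moves":{"type":"array"},"newtons":{"type":"number"}},"required":["moves"]}

```bash
mkdir -p pics; cat > h.py <<'E'
import numpy as np, cv2
from bench import ctrl
from scipy.spatial.transform import Rotation as R
def cam(n):
    d=ctrl.get_image(n); return d
def rot(d):
    r=np.array(d["rotation"]); return r if r.shape==(3,3) else R.from_rotvec(r).as_matrix()
def ray(d,u,v):
    p=np.array([(u-d["cx"])/d["fx"],-(v-d["cy"])/d["fy"],-1.]); return np.array(d["xyz"]),rot(d)@p
def at(d,u,v,z):
    o,r=ray(d,u,v); return o+r*(z-o[2])/r[2]
def px(d,P):
    q=rot(d).T@(np.array(P)-np.array(d["xyz"])); return d["cx"]+d["fx"]*q[0]/-q[2], d["cy"]-d["fy"]*q[1]/-q[2]
def save(d,f,box=None,s=1):
    im=d["pixels"][:,:,::-1]
    if box: im=im[box[1]:box[3],box[0]:box[2]]
    cv2.imwrite("pics/"+f,cv2.resize(im,None,fx=s,fy=s,interpolation=cv2.INTER_CUBIC))
E
python3 - <<'E'
from h import *
import pickle
for n in("scene","top"):
    d=cam(n); save(d,n+"0.png",s=1.4); pickle.dump(d,open(n+".pkl","wb")); print({k:v for k,v in d.items() if k!="pixels"})
print(ctrl.get_state(), ctrl.grasp_offset)
E
```

```text
{'fx': 471.8698258691019, 'fy': 471.8698258691019, 'cx': 282.3340860771644, 'cy': 210.169972007901, 'xyz': array([ 1.10899128, -0.47993903,  0.78017073]), 'rotation': array([0.80464475, 0.38895615, 0.81017212])}
{'fx': 441.1450975729777, 'fy': 441.1450975729777, 'cx': 287.356717805697, 'cy': 206.7659422328781, 'xyz': array([ 0.42993227, -0.01117122,  1.03223303]), 'rotation': array([ 0.09219508, -0.04691565, -1.54590322])}
{'time': 0.1, 'joint_positions': array([-1.23188279,  0.32174638, -0.07009275,  1.45153962,  0.02261819,
        1.3707931 , -0.05691187]), 'qd': array([-1.30546615e-03, -7.57205826e-06, -1.06638240e-03, -2.27992829e-03,
       -6.68360860e-04,  1.19469115e-03, -9.23538968e-05]), 'joint_torque': array([-6.96759412e-05, -4.92571521e+01, -4.05682605e-01, -3.13399565e+01,
       -6.40470581e-02,  3.94222455e-02,  7.92554306e-05]), 'position': array([0.20732757, 0.61553403, 0.22157929]), 'tool_rot': array([-5.07906840e-01, -3.10009225e+00,  2.65632858e-03]), 'ft_force': array([-0.37940996,  0.33877762, -0.4076529 ]), 'torque': array([ 0.03198895, -0.03499509,  0.00734621]), 'grip_force': 0.0, 'grip_width': 0.998986502274988} 0.0187
```

View pics/top0.png

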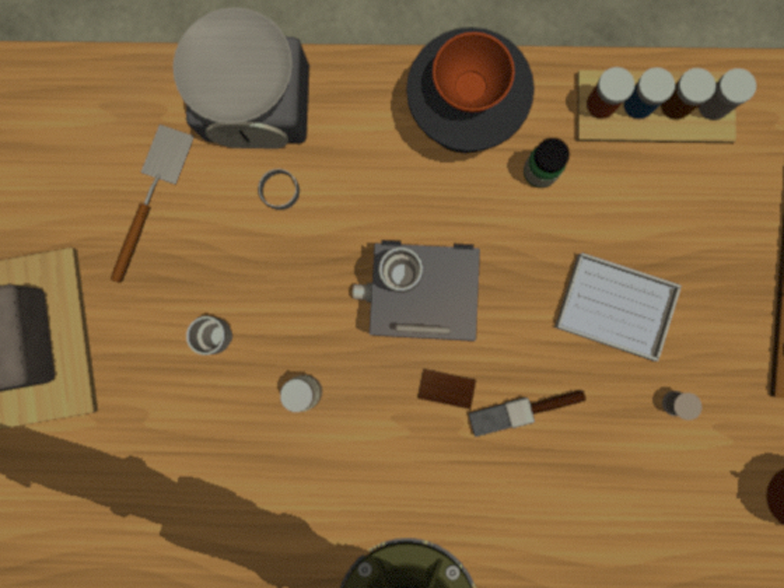

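View pics/scene0.png

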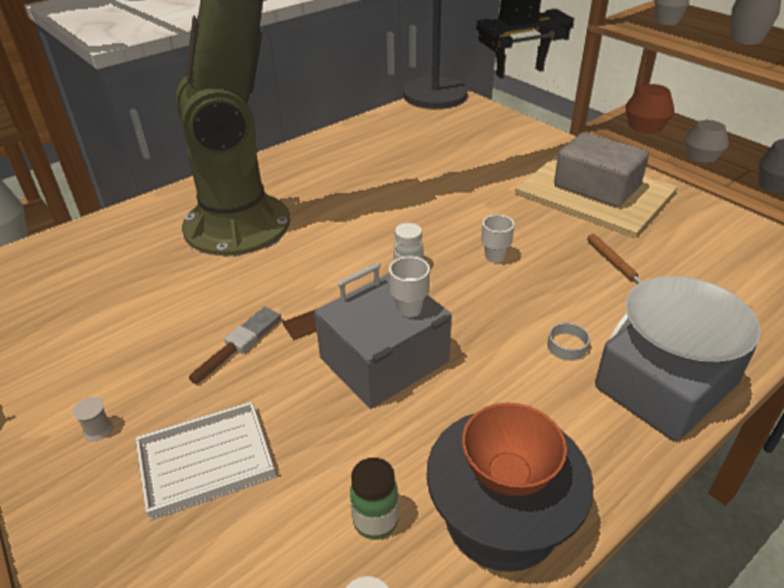

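The top view shows cup A's rim at about (401,269) on the flap, the bar from (392,327) to (449,331) and cup B's rim at (208,335). The tray corners are about (578,255), (679,287), (659,357) and (558,325). The near jar is at (299,395) and the far jar at (547,160), in 1.4x pixels. I'll enlarge the middle next.

```bash
python3 - <<'E'
from h import *
import pickle
t=pickle.load(open("top.pkl","rb")); s=pickle.load(open("scene.pkl","rb"))
save(t,"t1.png",(125,160,355,310),3.4)
f=lambda u,v,z:at(t,u/1.4,v/1.4,z).round(4)
for n,u,v,z in [("A rim",401,269,.186),("B rim",208,335,.08),("bar1",392,327,.147),("bar2",449,331,.147),("fl",373,243,.106),("fr",480,246,.106),("nr",475,340,.106),("nl",371,335,.106),
 ("t1",578,255,.022),("t2",679,287,.022),("t3",659,357,.022),("t4",558,325,.022),("jn",297,394,.085),("jf",551,155,.1),("stub",357,292,.03)]:
  print(n,f(u,v,z))
E
```

```text
A rim [0.5334 0.0168 0.186 ]
B rim [0.4368 0.3173 0.08  ]
bar1 [0.4542 0.0288 0.147 ]
bar2 [ 0.4505 -0.0527  0.147 ]
fl [0.582  0.0629 0.106 ]
fr [ 0.5807 -0.0991  0.106 ]
nr [ 0.439  -0.0936  0.106 ]
nl [0.4426 0.0619 0.106 ]
t1 [ 0.5827 -0.2672  0.022 ]
t2 [ 0.5337 -0.4299  0.022 ]
t3 [ 0.4198 -0.3965  0.022 ]
t4 [ 0.4674 -0.235   0.022 ]
jn [0.3505 0.1739 0.085 ]
jf [ 0.7251 -0.2064  0.1   ]
stub [0.5131 0.0928 0.03  ]
```

View pics/t1.png

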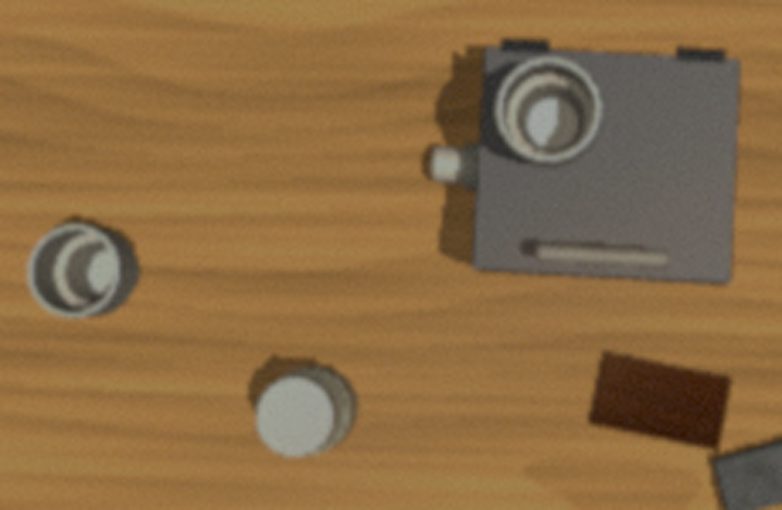

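The crop shows cup A's rim centre at (549,109), cup B's rim at (76,270) and the bar running from about (530,252) to (668,257). The flap corners are (487,46), (740,60), (730,283) and (475,269). I'll refine the positions from these and cross-check them against the scene camera.

```bash
python3 - <<'E'
from h import *
import pickle
t=pickle.load(open("top.pkl","rb")); s=pickle.load(open("scene.pkl","rb"))
f=lambda u,v,z:at(t,125+u/3.4,160+v/3.4,z)
A=f(549,109,.186);B=f(76,270,.08)
c=np.array([f(*p,.106) for p in [(487,46),(740,60),(730,283),(475,269)]])
b1,b2=f(530,250,.145),f(668,259,.145)
m=c.mean(0); far=(c[0]+c[1])/2; near=(c[3]+c[2])/2
yv=(c[0]-c[1]+c[3]-c[2]); xv=far-near
print("A",A,"B",B,"\n",c.round(4),m,far,near,"yaws",np.arctan2(-yv[0],yv[1]),np.arctan2(xv[1],xv[0]),"bar",(b1+b2)/2,np.linalg.norm(b1-b2))
print("wid",np.linalg.norm(c[0]-c[1]),np.linalg.norm(xv))
for n,P in [("A",A),("B",B),("c0",c[0]),("c1",c[1]),("c2",c[2]),("bar",(b1+b2)/2),("b1",b1),("b2",b2),("t1",[.5827,-.2672,.022]),("t3",[.4198,-.3965,.022])]:
  print(n,np.round(np.array(px(s,P))*1.4,1))
E
```

```text
A [0.53353287 0.01668769 0.186     ] B [0.43643281 0.31993214 0.08      ] 
 [[ 0.5821  0.0591  0.106 ]
 [ 0.5765 -0.0987  0.106 ]
 [ 0.4382 -0.0945  0.106 ]
 [ 0.443   0.0625  0.106 ]] [ 0.50996743 -0.01789274  0.106     ] [ 0.57934627 -0.01979886  0.106     ] [ 0.44058859 -0.01598661  0.106     ] yaws -0.03280243991074081 -0.02746731083890638 bar [ 0.45273505 -0.01358792  0.145     ] 0.08157614958044307
wid 0.15787276501024342 0.13881003907382672
A [407.7 267.8]
B [496.4 222.8]
c0 [449.6 312.7]
c1 [365.9 359.5]
c2 [312.7 309.1]
bar [358.8 272.3]
b1 [380.  262.2]
b2 [336.9 282.7]
t1 [274.2 462.9]
t3 [134.9 439.3]
```

```bash
cat >> h.py <<'E'
def go(*wps):
    "wps: (x,y,zTCP,yaw of tool y). prints row shifts/turns from the present pose, in move units"
    s=ctrl.get_state(); R0=R.from_rotvec(s["tool_rot"]); p=np.array(s["position"])
    print("t",s["time"],"p",p.round(4),"yaw",R0.as_matrix()[:2,1].round(3),"F",s["ft_force"].round(1),"w",round(s["grip_width"]*87,1),"gf",round(s["grip_force"],1))
    for x,y,z,a in wps:
        c,k=np.cos(a),np.sin(a); M=np.array([[-k,c,0],[c,k,0],[0,0,-1]])
        print((R0.inv().apply(np.array([x,y,z])-p)/.3).round(3), ((R0.inv()*R.from_matrix(M)).as_rotvec()/(np.pi/3)).round(3))
E
python3 - <<'E'
from h import *
go((.37,.316,.24,.6),(.5335,.0167,.23,.0),(.5335,.0167,.152,.0))
E
```

```text
t 0.1 p [0.2073 0.6155 0.2216] yaw [0.319 0.948] F [-0.4  0.3 -0.4] w 86.9 gf 0.0
[-0.833 -0.773 -0.06 ] [-0.002  0.001  0.617]
[-1.667 -1.545 -0.025] [-1.00e-03  1.00e-03  1.19e+00]
[-1.667 -1.544  0.235] [-1.00e-03  1.00e-03  1.19e+00]
```

jog_arm:
  moves: [-0.2,-0.19,-0.06,0,0,0.15,1,-0.42,-0.39,-0.06,0,0,0.3,1,-0.62,-0.58,-0.06,0,0,0.45,1,-0.83,-0.77,-0.06,0,0,0.62,1,-0.97,-0.9,-0.06,0,0,0.75,1,-1,-0.93,-0.06,0,0,0.85,1,-1,-0.93,-0.06,0,0,0.9,1,-1,-0.93,-0.06,0,0,0.95,1]
  newtons: 15

```text
time: 1.1
position: [0.4042, 0.2532, 0.2406]
tool_rot: [1.934, 2.476, 0.0]
ft_force: [-0.9, -0.2, -0.2]
grip_width: 1.002
grip_force: 0.0
```

```bash
python3 - <<'E'
from h import *
go((.5335,.0167,.23,.0),(.5335,.0167,.152,.0))
E
```

```text
t 1.1 p [0.4042 0.2532 0.2406] yaw [0.97  0.242] F [-0.9 -0.2 -0.2] w 87.2 gf 0.0
[-0.869  0.227  0.035] [ 0.    -0.     0.233]
[-0.869  0.227  0.295] [ 0.    -0.     0.233]
```

jog_arm:
  moves: [-0.2,0.05,0.03,0,0,0.06,1,-0.4,0.1,0.03,0,0,0.12,1,-0.6,0.15,0.03,0,0,0.18,1,-0.8,0.2,0.03,0,0,0.23,1,-0.87,0.227,0.03,0,0,0.233,1,-0.87,0.227,0.08,0,0,0.233,1,-0.87,0.227,0.2,0,0,0.233,1,-0.87,0.227,0.295,0,0,0.233,1]

```text
time: 2.1
position: [0.532, 0.0227, 0.1495]
tool_rot: [-2.208, -2.232, 0.002]
ft_force: [0.0, 0.1, 0.4]
grip_width: 1.003
grip_force: 0.0
```

jog_arm:
  moves: [0,0,0,0,0,0,1,0,0,0,0,0,0,-0.2,0,0,0,0,0,0,-0.2,0,0,0,0,0,0,-0.2,0,0,0,0,0,0,-0.2,0,0,0,0,0,0,-0.2,0,0,0,0,0,0,-0.2,0,0,0,0,0,0,-0.2]

```text
time: 3.1
position: [0.5339, 0.0201, 0.1528]
tool_rot: [2.213, 2.229, 0.002]
ft_force: [-1.5, 0.6, 5.1]
grip_width: 0.693
grip_force: 15.0
```

```bash
python3 - <<'E'
from h import *
go((.5335,.0167,.26,.0),(.436,.32,.26,.0))
d=cam("scene"); save(d,"s2.png",(200,110,400,260),4)
E
```

```text
t 3.1 p [0.5339 0.0201 0.1528] yaw [1.    0.007] F [-1.5  0.6  5.1] w 60.3 gf 15.0
[-0.011 -0.001 -0.357] [ 0.001 -0.     0.007]
[ 1.002 -0.319 -0.357] [ 0.001 -0.     0.007]
```

View pics/s2.png

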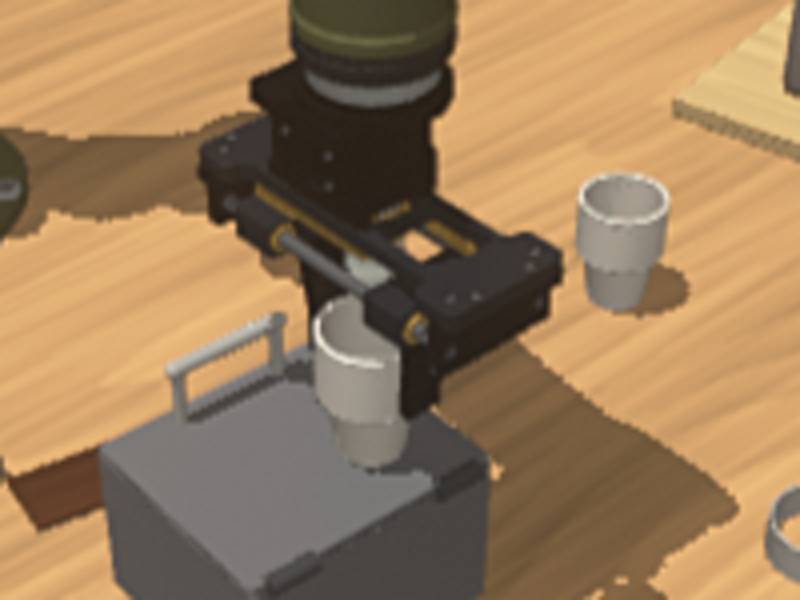

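The cup is held: the opening reads 60.3 mm, which matches the collar. Cup B's rim is at about (622,200) in the crop. I'll lift and carry it over.

jog_arm:
  moves: [0,0,-0.1,0,0,0,-0.2,0,0,-0.22,0,0,0,-0.2,0.1,-0.03,-0.28,0,0,0,-0.2,0.28,-0.09,-0.28,0,0,0,-0.2,0.48,-0.15,-0.28,0,0,0,-0.2,0.68,-0.22,-0.28,0,0,0,-0.2,0.86,-0.28,-0.25,0,0,0,-0.2,0.97,-0.31,-0.2,0,0,0,-0.2]

```text
time: 4.15
position: [0.4366, 0.3138, 0.2115]
tool_rot: [-2.208, -2.233, -0.001]
ft_force: [0.6, 0.2, -1.6]
grip_width: 0.696
grip_force: 15.0
```

jog_arm:
  moves: [0.02,-0.01,0.03,0,0,0,-0.2,0.03,-0.01,0.03,0,0,0,-0.2,0.03,-0.01,0.03,0,0,0,-0.2,0.03,-0.01,0.03,0,0,0,-0.2,0.03,-0.01,0.03,0,0,0,-0.2,0.03,-0.01,0.03,0,0,0,-0.2,0.03,-0.01,0.03,0,0,0,-0.2,0.03,-0.01,0.03,0,0,0,-0.2]

```text
time: 5.15
position: [0.4354, 0.3193, 0.2031]
tool_rot: [-2.213, -2.229, -0.0]
ft_force: [0.1, -0.5, -0.8]
grip_width: 0.692
grip_force: 15.0
```

```bash
python3 - <<'E'
from h import *
go((.436,.32,.18,.0),(.436,.32,.088,.0))
d=cam("scene"); save(d,"s3.png",(290,90,420,200),5)
for P in [(.4364,.32,.08),(.4364,.32,.0)]: print(np.round((np.array(px(d,P))-[290,90])*5))
E
```

```text
t 5.15 p [0.4354 0.3193 0.2031] yaw [1.    0.007] F [ 0.1 -0.5 -0.8] w 60.2 gf 15.0
[0.002 0.002 0.077] [ 0.    -0.     0.007]
[0.002 0.002 0.384] [ 0.    -0.     0.007]
[323. 346.]
[310. 468.]
```

View pics/s3.png

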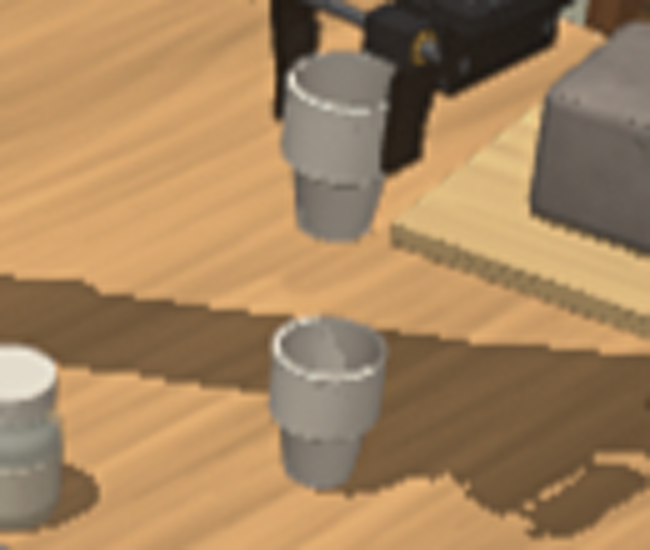

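The picture shows B's rim centre at about (328,349), and the held cup's foot with its bottom centre at about (337,224) and its shoulder centre at about (338,178). I'll compare these with the projections.

```bash
python3 - <<'E'
from h import *
import pickle
d=pickle.load(open("scene.pkl","rb"))
q=lambda *P:np.round((np.array(px(d,P))-[290,90])*5,1)
x,y,z=.4354,.3193,.2031-.046
for P in [(x,y,z),(x,y,z+.036),(x,y,z+.08),(x+.005,y,z),(x,y+.005,z)]: print(q(*P))
E
```

```text
[333.9 217.8]
[340.4 154.4]
[348.7  73.5]
[341.2 221.7]
[340.7 214.3]
```

jog_arm:
  moves: [0.006,0.002,0.05,0,0,0,-0.2,0.006,0.002,0.12,0,0,0,-0.2,0.006,0.002,0.2,0,0,0,-0.2,0.006,0.002,0.26,0,0,0,-0.2,0.006,0.002,0.31,0,0,0,-0.2,0.006,0.002,0.34,0,0,0,-0.2,0.006,0.002,0.365,0,0,0,-0.2,0.006,0.002,0.375,0,0,0,-0.2]

```text
time: 6.2
position: [0.4361, 0.3212, 0.0905]
tool_rot: [2.213, 2.229, 0.0]
ft_force: [-0.5, 0.6, -0.5]
grip_width: 0.691
grip_force: 15.0
```

```bash
python3 - <<'E'
from h import *
go((.436,.32,.088,.0))
d=cam("scene"); save(d,"s4.png",(290,90,420,200),5)
E
```

```text
t 6.2 p [0.4361 0.3212 0.0905] yaw [1.    0.007] F [-0.5  0.6 -0.5] w 60.1 gf 15.0
[-0.004 -0.     0.008] [ 0.    -0.     0.007]
```

View pics/s4.png

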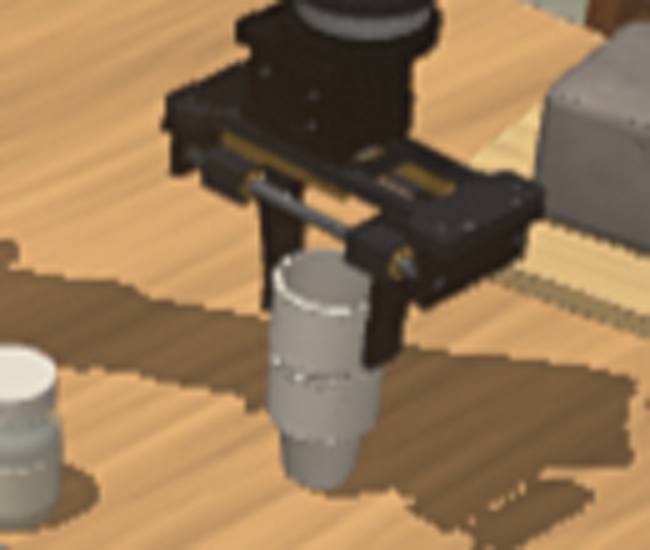

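Cup A's foot is inside B's collar, with the seam at about (315,375). I'll lower the last 2 mm, release and rise.

jog_arm:
  moves: [0,0,0.008,0,0,0,-0.2,0,0,0.008,0,0,0,-0.2,0,0,0.005,0,0,0,0.8,0,0,0.005,0,0,0,0.8,0,0,0.005,0,0,0,0.8,0,0,0.005,0,0,0,0.8,0,0,0.005,0,0,0,0.8,0,0,0,0,0,0,0.8]

```text
time: 7.25
position: [0.4359, 0.321, 0.0905]
tool_rot: [-2.213, -2.229, 0.0]
ft_force: [-0.6, -0.5, 1.3]
grip_width: 0.9
grip_force: 0.0
```

jog_arm:
  moves: [0,0,-0.05,0,0,0,0.8,0,0,-0.15,0,0,0,0.8,0,0,-0.3,0,0,0,0.8,0,0,-0.4,0,0,0,0.8,-0.2,0,-0.4,0,0,0,0.6,-0.4,0,-0.4,0,0,0,0.2,-0.6,0,-0.4,0,0,0,-0.2,-0.7,0,-0.4,0,0,0,-0.4]

```text
time: 8.25
position: [0.4378, 0.1076, 0.2119]
tool_rot: [2.218, 2.225, 0.003]
ft_force: [0.2, 0.8, 0.2]
grip_width: 0.545
grip_force: 0.0
```

```bash
python3 - <<'E'
from h import *
d=cam("scene"); save(d,"s5.png",(200,100,400,260),3)
print("nested rim pred",(np.array(px(d,(.4364,.32,.122)))-[200,100])*3)
go((.452,-.016,.21,-.03),(.452,-.016,.1245,-.03))
E
```

```text
nested rim pred [468.08093134 136.48091757]
t 8.3 p [0.4381 0.1043 0.212 ] yaw [ 1.    -0.001] F [ 0.1 -3.4 -0.4] w 43.4 gf 0.0
[-0.401  0.047  0.007] [0.001 0.    0.028]
[-0.401  0.046  0.292] [0.001 0.    0.028]
```

View pics/s5.png

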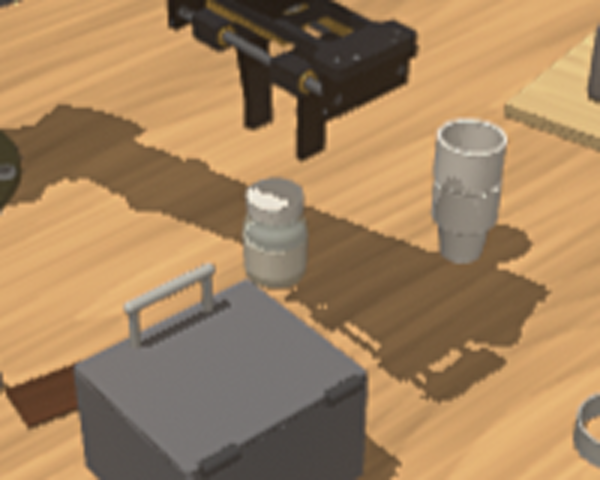

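The cups are nested and upright, with the upper rim at (471,139) as predicted. Next is the bar.

jog_arm:
  moves: [-0.1,0.02,0,0,0,0.01,-0.2,-0.25,0.04,0,0,0,0.028,-0.2,-0.37,0.046,0,0,0,0.028,-0.2,-0.4,0.046,0,0,0,0.028,-0.2,-0.4,0.046,0.08,0,0,0.028,-0.2,-0.4,0.046,0.18,0,0,0.028,-0.2,-0.4,0.046,0.26,0,0,0.028,-0.2,-0.4,0.046,0.29,0,0,0.028,-0.2]

```text
time: 9.3
position: [0.4515, -0.0077, 0.1228]
tool_rot: [-2.243, -2.198, 0.002]
ft_force: [0.0, -0.2, 0.4]
grip_width: 0.401
grip_force: 0.0
```

```bash
python3 - <<'E'
from h import *
go((.452,-.016,.1245,-.03))
E
```

```text
t 9.3 p [ 0.4515 -0.0077  0.1228] yaw [ 1.    -0.021] F [ 0.  -0.2  0.4] w 34.9 gf 0.0
[-0.028  0.002 -0.006] [-0.002 -0.     0.009]
```

jog_arm:
  moves: [-0.02,0,-0.003,0,0,0.009,-0.2,-0.025,0,-0.003,0,0,0.009,-0.5,-0.025,0,-0.003,0,0,0.009,-1,-0.025,0,-0.003,0,0,0.009,-1,-0.025,0,-0.003,0,0,0.009,-1,-0.025,0,-0.003,0,0,0.009,-1,-0.025,0,-0.003,0,0,0.009,-1,-0.025,0,-0.003,0,0,0.009,-1]
  newtons: 15

```text
time: 10.3
position: [0.4514, -0.0161, 0.1248]
tool_rot: [-2.255, -2.185, 0.001]
ft_force: [-5.1, 0.7, 5.5]
grip_width: 0.107
grip_force: 15.0
```

```bash
python3 - <<'E'
from h import *
s=ctrl.get_state(); p=np.array(s["position"]); go((*p,-.03))
bar=p+[0,0,.0187]; hx=np.array([np.cos(.03),-np.sin(.03)])
for k in range(17):
    f=1.64*k/16; r=np.array([-.128*np.cos(f)+.042*np.sin(f)+.128, .128*np.sin(f)+.042*np.cos(f)-.042])
    print(round(f,2),"ty %.3f tz %.3f"%(r[0]/.3,-r[1]/.3))
E
```

```text
t 10.3 p [ 0.4514 -0.0161  0.1248] yaw [ 1.    -0.031] F [-5.1  0.7  5.5] w 9.3 gf 15.0
[0. 0. 0.] [-0.001 -0.    -0.001]
0.0 ty 0.000 tz -0.000
0.1 ty 0.017 tz -0.043
0.2 ty 0.037 tz -0.084
0.31 ty 0.062 tz -0.123
0.41 ty 0.091 tz -0.158
0.51 ty 0.123 tz -0.191
0.61 ty 0.159 tz -0.221
0.72 ty 0.197 tz -0.246
0.82 ty 0.238 tz -0.267
0.92 ty 0.281 tz -0.285
1.02 ty 0.325 tz -0.297
1.13 ty 0.370 tz -0.305
1.23 ty 0.416 tz -0.309
1.33 ty 0.462 tz -0.308
1.43 ty 0.508 tz -0.302
1.54 ty 0.552 tz -0.291
1.64 ty 0.596 tz -0.276
```

jog_arm:
  moves: [0,0.017,-0.043,0,0,0,-1,0,0.037,-0.084,0,0,0,-1,0,0.062,-0.123,0,0,0,-1,0,0.091,-0.158,0,0,0,-1,0,0.123,-0.191,0,0,0,-1,0,0.159,-0.221,0,0,0,-1,0,0.197,-0.246,0,0,0,-1,0,0.238,-0.267,0,0,0,-1]

```text
time: 11.3
position: [0.5239, -0.0185, 0.207]
tool_rot: [-2.255, -2.186, -0.001]
ft_force: [-4.2, 0.3, 4.5]
grip_width: 0.113
grip_force: 15.0
```

jog_arm:
  moves: [0,0.043,-0.018,0,0,0,-1,0,0.087,-0.03,0,0,0,-1,0,0.132,-0.038,0,0,0,-1,0,0.178,-0.042,0,0,0,-1,0,0.224,-0.041,0,0,0,-1,0,0.27,-0.035,0,0,0,-1,0,0.314,-0.024,0,0,0,-1,0,0.358,-0.009,0,0,0,-1]

```text
time: 12.3
position: [0.6317, -0.0221, 0.2068]
tool_rot: [2.256, 2.186, -0.0]
ft_force: [-1.8, -0.8, 1.0]
grip_width: 0.108
grip_force: 15.0
```

```bash
python3 - <<'E'
from h import *
go((.63,-.02,.2,-.03))
d=cam("scene"); save(d,"s6.png",(150,60,400,260),3)
E
```

```text
t 12.3 p [ 0.6317 -0.0221  0.2068] yaw [ 0.999 -0.032] F [-1.8 -0.8  1. ] w 9.4 gf 15.0
[ 0.007 -0.006  0.023] [ 0.     0.    -0.002]
```

View pics/s6.png

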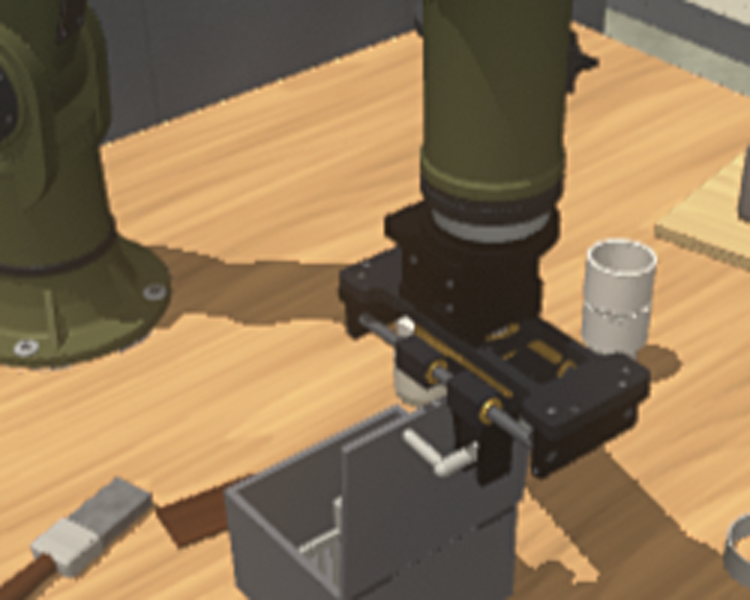

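The flap stands upright, with its bar at about (455,465) in the crop, and the box is open with the plate visible inside. I'll release slightly, rise clear of the flap, then go over the plate and turn.

jog_arm:
  moves: [0,0,0,0,0,0,-0.45,0,0,0,0,0,0,-0.45,0,0,0,0,0,0,-0.45,0,0,-0.05,0,0,0,-0.45,0,0,-0.15,0,0,0,-0.45,0,0,-0.26,0,0,0,-0.45,0,0,-0.34,0,0,0,-0.45,0,0,-0.36,0,0,0,-0.45]

```text
time: 13.35
position: [0.6316, -0.0222, 0.3182]
tool_rot: [2.254, 2.184, 0.006]
ft_force: [0.1, -0.3, -0.8]
grip_width: 0.272
grip_force: 0.0
```

```bash
python3 - <<'E'
from h import *
go((.498,-.0176,.3,-.03))
E
```

```text
t 13.35 p [ 0.6316 -0.0222  0.3182] yaw [ 0.999 -0.032] F [ 0.1 -0.3 -0.8] w 23.6 gf 0.0
[ 0.001 -0.446  0.059] [ 0.004 -0.001 -0.002]
```

jog_arm:
  moves: [0,-0.08,0,0,0,0.05,0.3,0,-0.2,0,0,0,0.2,0.3,0,-0.34,0,0,0,0.35,0.3,0,-0.42,0,0,0,0.5,0.3,0,-0.445,0,0,0,0.65,0.3,0,-0.445,0,0,0,0.8,0.3,0,-0.445,0,0,0,0.93,0.3,0,-0.445,0,0,0,1,0.3]

```text
time: 14.35
position: [0.4968, -0.0177, 0.3148]
tool_rot: [-3.048, -0.761, 0.001]
ft_force: [-0.0, 0.6, 0.2]
grip_width: 0.65
grip_force: 0.0
```

```bash
python3 - <<'E'
from h import *
go((.498,-.0176,.2,-.03-np.pi/2))
E
```

```text
t 14.35 p [ 0.4968 -0.0177  0.3148] yaw [ 0.47  -0.883] F [-0.   0.6  0.2] w 56.6 gf 0.0
[0.004 0.002 0.383] [-0.     0.001  0.496]
```

jog_arm:
  moves: [0.004,0.002,0,0,0,0.15,0.6,0.004,0.002,0.05,0,0,0.3,0.6,0.004,0.002,0.1,0,0,0.42,0.6,0.004,0.002,0.2,0,0,0.496,0.6,0.004,0.002,0.3,0,0,0.496,0.6,0.004,0.002,0.36,0,0,0.496,0.6,0.004,0.002,0.38,0,0,0.496,0.6,0.004,0.002,0.38,0,0,0.496,0.6]

```text
time: 15.35
position: [0.4989, -0.0177, 0.2016]
tool_rot: [-3.141, 0.043, -0.001]
ft_force: [-0.2, -0.3, 0.7]
grip_width: 0.801
grip_force: 0.0
```

```bash
python3 - <<'E'
from h import *
go((.498,-.0176,.0735,-.03-np.pi/2))
d=cam("top"); save(d,"t6.png",(200,120,370,270),4)
E
```

```text
t 15.35 p [ 0.4989 -0.0177  0.2016] yaw [-0.027 -1.   ] F [-0.2 -0.3  0.7] w 69.7 gf 0.0
[-0.003 -0.     0.427] [-0.    -0.     0.003]
```

View pics/t6.png

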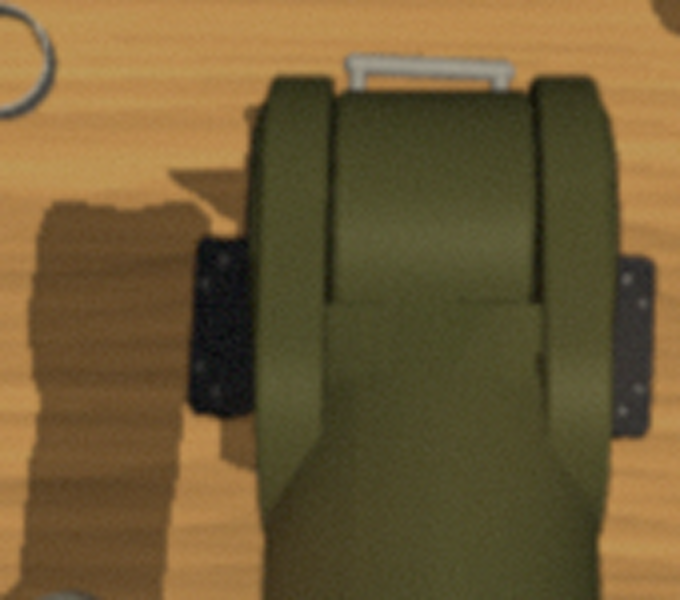

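The arm hides the tab from above. The bar at (430,65) shows the flap still standing open. I'll descend in two stages and watch the force.

jog_arm:
  moves: [-0.003,0,0.03,0,0,0.003,0.6,-0.003,0,0.07,0,0,0.003,0.6,-0.003,0,0.12,0,0,0.003,0.6,-0.003,0,0.17,0,0,0.003,0.6,-0.003,0,0.22,0,0,0.003,0.6,-0.003,0,0.26,0,0,0.003,0.6,-0.003,0,0.29,0,0,0.003,0.6,-0.003,0,0.3,0,0,0.003,0.6]

```text
time: 16.4
position: [0.4975, -0.0177, 0.1107]
tool_rot: [3.141, -0.048, -0.001]
ft_force: [-0.2, -0.3, -0.1]
grip_width: 0.798
grip_force: 0.0
```

```bash
python3 - <<'E'
from h import *
go((.498,-.0176,.0735,-.03-np.pi/2))
d=cam("scene"); save(d,"s7.png",(180,100,340,260),3.7)
E
```

```text
t 16.4 p [ 0.4975 -0.0177  0.1107] yaw [-0.031 -1.   ] F [-0.2 -0.3 -0.1] w 69.4 gf 0.0
[ 0.002 -0.     0.124] [ 0.     0.001 -0.001]
```

View pics/s7.png

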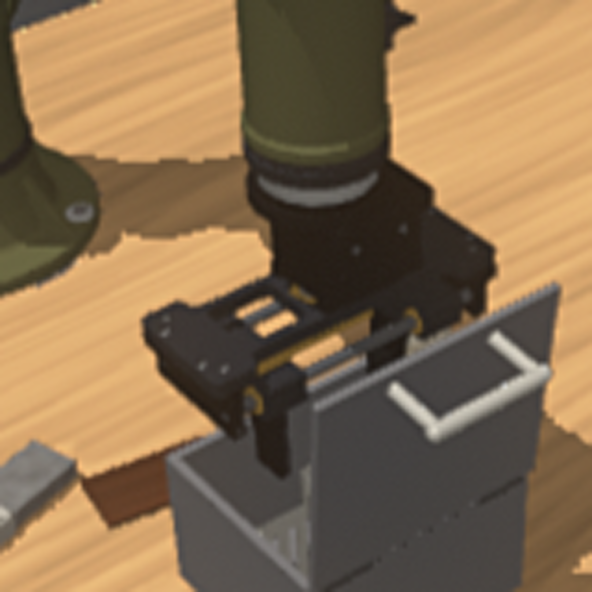

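The flap stands upright, with its bar at about (490,400) clear of the gripper. I'll descend the rest and close on the tab.

jog_arm:
  moves: [0.002,0,0.04,0,0,0,0.6,0.002,0,0.08,0,0,0,0.6,0.002,0,0.11,0,0,0,0.6,0.002,0,0.122,0,0,0,0.6,0.002,0,0.122,0,0,0,0.3,0.002,0,0.122,0,0,0,-0.4,0.002,0,0.122,0,0,0,-0.4,0.002,0,0.122,0,0,0,-0.4]
  newtons: 40

```text
time: 17.45
position: [0.4986, -0.0176, 0.0749]
tool_rot: [-3.141, 0.048, -0.001]
ft_force: [0.7, 0.3, 2.7]
grip_width: 0.453
grip_force: 40.0
```

jog_arm:
  moves: [0,0,0,0,0,0,-0.4,0,0,0,0,0,0,-0.4,0,0,0,0,0,0,-0.4,0,0,0,0,0,0,-0.4,0,0,0,0,0,0,-0.4,0,0,-0.01,0,0,0,-0.4,0,0,-0.02,0,0,0,-0.4,0,0,-0.03,0,0,0,-0.4]

```text
time: 18.45
position: [0.498, -0.0177, 0.0836]
tool_rot: [3.141, -0.048, -0.001]
ft_force: [-0.3, -0.5, -2.1]
grip_width: 0.455
grip_force: 40.0
```

```bash
python3 - <<'E'
from h import *
go((.498,-.0176,.2,-.03-np.pi/2))
E
```

```text
t 18.45 p [ 0.498  -0.0177  0.0836] yaw [-0.031 -1.   ] F [-0.3 -0.5 -2.1] w 39.6 gf 40.0
[-0.    -0.    -0.388] [ 0.     0.001 -0.001]
```

The opening reads 39.6 mm, which is the tab's width, and the weight is carried. I'll draw the plate up.

jog_arm:
  moves: [0,0,-0.04,0,0,0,-0.4,0,0,-0.1,0,0,0,-0.4,0,0,-0.17,0,0,0,-0.4,0,0,-0.24,0,0,0,-0.4,0,0,-0.31,0,0,0,-0.4,0,0,-0.38,0,0,0,-0.4,0,0,-0.42,0,0,0,-0.4,0,0,-0.44,0,0,0,-0.4]

```text
time: 19.45
position: [0.4985, -0.0177, 0.2164]
tool_rot: [-3.141, 0.048, -0.001]
ft_force: [-0.9, 0.8, -1.3]
grip_width: 0.455
grip_force: 40.0
```

```bash
python3 - <<'E'
from h import *
go((.501,-.332,.215,-.29-np.pi/2),(.501,-.332,.1685,-.29-np.pi/2))
E
```

```text
t 19.45 p [ 0.4985 -0.0177  0.2164] yaw [-0.031 -1.   ] F [-0.9  0.8 -1.3] w 39.6 gf 40.0
[0.04  1.047 0.004] [-0.001 -0.001  0.248]
[0.04  1.047 0.159] [-0.001 -0.001  0.248]
```

jog_arm:
  moves: [0,0.05,0,0,0,0,-0.4,0.01,0.15,0,0,0,0,-0.4,0.01,0.29,0,0,0,0,-0.4,0.02,0.44,0,0,0,0.05,-0.4,0.03,0.59,0,0,0,0.1,-0.4,0.03,0.73,0,0,0,0.15,-0.4,0.04,0.84,0,0,0,0.2,-0.4,0.04,0.9,0,0,0,0.248,-0.4]

```text
time: 20.45
position: [0.5005, -0.2907, 0.215]
tool_rot: [3.106, -0.463, -0.003]
ft_force: [-0.1, 0.2, -0.7]
grip_width: 0.45
grip_force: 40.0
```

```bash
python3 - <<'E'
from h import *
go((.501,-.332,.1685,-.29-np.pi/2))
E
```

```text
t 20.45 p [ 0.5005 -0.2907  0.215 ] yaw [-0.292 -0.957] F [-0.1  0.2 -0.7] w 39.1 gf 40.0
[0.042 0.131 0.155] [ 0.001  0.001 -0.006]
```

jog_arm:
  moves: [0.02,0.06,0.03,0,0,0,-0.4,0.035,0.11,0.08,0,0,0,-0.4,0.042,0.131,0.13,0,0,0,-0.4,0.042,0.131,0.152,0,0,0,-0.4,0.042,0.131,0.152,0,0,0,-0.4,0.042,0.131,0.152,0,0,0,-0.4,0.042,0.131,0.152,0,0,0,-0.4,0.042,0.131,0.152,0,0,0,-0.4]

```text
time: 21.45
position: [0.5032, -0.3291, 0.1705]
tool_rot: [-3.109, 0.454, -0.001]
ft_force: [-0.2, 0.7, -0.5]
grip_width: 0.455
grip_force: 40.0
```

```bash
python3 - <<'E'
from h import *
go((.501,-.332,.1685,-.29-np.pi/2))
d=cam("scene"); save(d,"s8.png",(60,80,400,380),2.0)
yv=np.array([.286,.958,0])
for P in [(.501,-.332,.1),(.501,-.332,.1)+.071*yv,(.501,-.332,.1)-.071*yv,(.501,-.332,.162)-.071*yv]: print(np.round((np.array(px(d,P))-[60,80])*2))
E
```

```text
t 21.45 p [ 0.5032 -0.3291  0.1705] yaw [-0.286 -0.958] F [-0.2  0.7 -0.5] w 39.6 gf 40.0
[-0.004  0.011  0.007] [-0.    -0.001  0.   ]
[153. 432.]
[229. 408.]
[ 74. 458.]
[ 54. 412.]
```

View pics/s8.png

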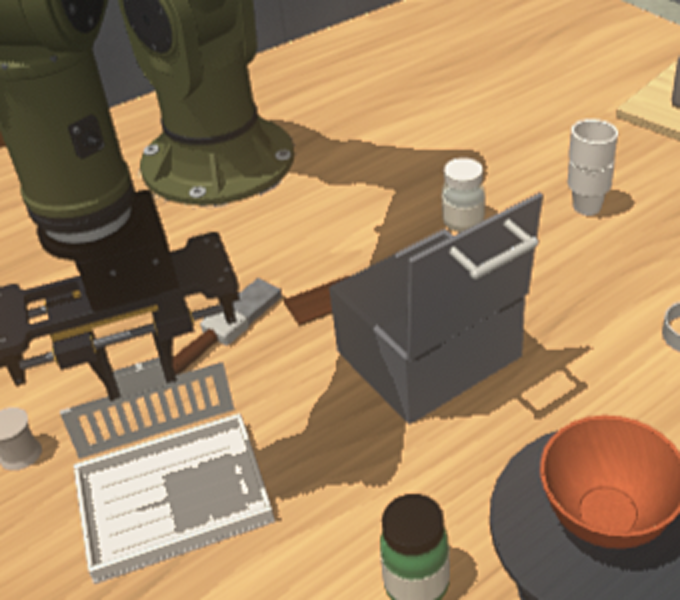

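The plate hangs upright, with its lower corners at about (80,458) and (234,410), as predicted for a 10 cm height. The cups are nested, the flap is open and both jars are standing. I'll make one small nudge, settle and hand in.

jog_arm:
  moves: [-0.002,0.005,0.003,0,0,0,-0.4,-0.004,0.01,0.006,0,0,0,-0.4,-0.004,0.01,0.006,0,0,0,-0.4,-0.004,0.01,0.006,0,0,0,-0.4,-0.004,0.01,0.006,0,0,0,-0.4,-0.004,0.01,0.006,0,0,0,-0.4,-0.004,0.01,0.006,0,0,0,-0.4,-0.004,0.01,0.006,0,0,0,-0.4]

```text
time: 22.5
position: [0.5009, -0.3317, 0.1683]
tool_rot: [-3.109, 0.454, -0.0]
ft_force: [0.4, -0.0, -1.3]
grip_width: 0.455
grip_force: 40.0
```

```bash
python3 - <<'E'
from h import *
go((.501,-.332,.1685,-.29-np.pi/2)); print(ctrl.close_job())
E
```

```text
t 22.5 p [ 0.5009 -0.3317  0.1683] yaw [-0.286 -0.958] F [ 0.4 -0.  -1.3] w 39.6 gf 40.0
[ 0.001  0.001 -0.001] [-0. -0. -0.]
the job is handed in; nothing more can be done
None
```

I handed the job in at 22.5 s: cup nested upright in its twin, flap standing open by itself, both jars upright, and the plate held upright over the middle of the tray with its lower edge about 10 cm above the table; the hand-in returned no verdict.

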